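Wedge the rocking power supply

TASK

The grey power supply box rocks, because its foot at the front left corner is too short. Without picking anything up, push the wooden wedge along the bench, thin end first, under that short foot until the box no longer rocks but still stands level on its other feet; then press down with the fingertips on the top of the box over the wedged corner to prove that it stands firm, and move clear. Do not shift the box, and leave the other things on the bench where they are.

Things in the scene. Friction and masses are not known exactly. Their poses are not given: they have to be found in the camera images.
- supply_box: grey box with black front panel, 150 (x) x 200 (y) x 70 mm high, 2.5 kg; steel underside at 22 mm. Origin at bench level under its centre; x from front panel to back, y to its left, z up. It stands level on three of its four feet; pressed with 3 N or more over the short foot it dips there, about the front right and back left feet. If the wedge goes in too far it tilts and rocks the other way
- short_foot (a point): centre of the ball end (rubber, 20 mm diameter) of the short front left foot, at (-55, 80) mm in the box; its lowest point, 10 mm below this, hangs an unknown 4.5 to 8.5 mm above the bench. It is firm in the box. Box axes
- box_corner (a point): point on the flat top of the box straight above the short foot, 20 mm in from the front and the left side; press here. Box axes
- wedge: loose wooden wedge, 90 x 48 mm, 60 g, lying flat left of the box. Origin at the centre of its underside; x points along it to the thin end (3 mm thick, at x = +45 mm); the thick end (17 mm, upright flat face) is at x = -45 mm; y across, z up. It starts with the thin end towards the short foot, 30 to 65 mm short of it, up to 10 mm aside and 10 degrees askew
- wedge_slope (a point): centre of the wedge's sloping top face, 10 mm above the bench; x runs down the slope to the thin end, z is square to the slope (8.8 degrees off vertical)
- weight_1: brass weight with knob, 36 mm diameter, 40 mm high, loose bystander; origin at the centre of its underside
- weight_2: brass weight with knob, 30 mm diameter, 32 mm high, loose bystander; origin at the centre of its underside
- rubber_stick_1: pale green rubber stick 18 x 42 x 13 mm, loose bystander; origin at the centre of its underside
- collet: small brass collet, 21 mm diameter, 27 mm high, loose bystander; origin at the centre of its underside
- felt_tin: round tin with green lid, 66 mm diameter, 30 mm high, loose bystander; origin at the centre of its underside
- marker_pen: marker pen 135 mm long, 16 mm thick, loose bystander; origin at the centre of its underside
Not all that is in view belongs to the job. There is more than one size of the wedge; the one meant has the size given above.

How it is judged:
By the outcome, as a careful person would: the job done as asked, in the order asked, and still so for the second after the job is handed in, with the robot touching nothing.
It also fails if it takes over 48 s, if anything falls off the work surface, if the arm or the gripper's body presses on something with over 40 N, if the wrist force passes 120 N, or if a joint passes its speed limit or range.

ROBOT

A 6-joint arm with a two-finger parallel gripper is mounted at the origin on a cart in front of the work surface, level with it; the furniture and walls round the work are solid. World frame = base frame: x ahead of the robot, y to its left, z up, the work surface at z = 0. Lengths are in m, angles in degrees, forces in N, time in s.
With the tool pointing down it reaches from about 0.375 to 0.9 m from the base axis. Payload 3.1 kg.
Tool frame: the origin (TCP) lies on the centre line of the jaws, within the pads' length; the fingertips stand 8 mm ahead of it and the grasp point (between the pads) lies 11 mm behind it; y points along the fingers, x is the direction in which the jaws open and shut, and the axes are right-handed (so a half turn about y gives the same grasp; the last joint's range is limited). The gripper opens to 87 mm and grips with 3 to 60 N. Pads are 19 mm wide; open, the fingers measure 117 mm over their backs; the gripper's body (75 mm by 190 mm) begins 51 mm behind the grasp point.
Start: joints at [54.345, 30.224, 82.088, -0, 67.689, -10.227], TCP at [0.268, 0.564, 0.231] pointing down, gripper open.
Joint ranges: [-176.69, 176.69], [-43.24, 126.21], [12.49, 139.97], [-82, 262], [0, 151.66], [-163.58, 163.58]. Speed limits (degrees/s): [159.86, 159.86, 180, 180, 180, 180].

INTERFACE

Orientations are given as a 3x3 rotation matrix whose columns are the frame's x, y, z axes.
In Python, from rig import read_state, imaging, job, spotter gives the robot as it stands.
- The arm moves only by the tool apply_moves, never from a script. Its argument "steps" is a list of rows, each an object of numbers: "x", "y", "z": the shift along the world's x, y, z in mm; "spin": the turn about the world's z in rad. In form: [{"x": .., "y": .., "z": .., "spin": ..}, ...]. A call has 1 to 12 rows; each row shifts and turns the pose as measured when the row begins; what a row does not reach is not made up. A row lasts 1/10 s, in which the tool goes at most 50 mm and 8.59 degrees, less where a joint would pass 70% of its speed; a pose out of reach is approached as far as the arm can. A call is refused whole if a number of a shift passes 50 or a number of a turn 0.15, either way. A call with a gripper value outside its range is refused whole. "grip" is the finger opening in mm, from 0 to 87, set as the call begins (left out, the last holds). The fingers move at their own pace and stop on an object; the grip force is fixed at half the most. Time passes only in rows, so rows that do not move let the fingers close. It gives the time, the measured TCP pose, the force and the opening at its end, in the units of the state.
- read_state(): the state, without advancing time (a new reading comes with each control period).
- imaging.capture(name): name is "side" or "top" or "wrist"; returns the picture (420x560x3 uint8, red, green, blue); there is no depth.
- imaging.camera_params(name): a dict with "fov_y" (degrees; the focal length in pixels is half the picture's height over the tangent of half this angle, whatever the lens; pixels are square), "cx", "cy" (the principal point, pixels), "R" (3x3) and "t" (3): a world point X has camera coordinates R X + t. Camera axes: x right, y down, z forward; pixel columns grow to the right and rows downward; lengths in m; the calibration is good to about 2 mm. The wrist camera is an equidistant fisheye: a pixel r from the principal point sees the ray r / f radians off the axis. A picture is of the moment at which its call begins: read the wrist's pose just before it. camera_params takes no time and is no camera call; for the wrist camera it gives the pose at the moment of the call.
- job.hand_in(): hands the job in, once; it reports no verdict.
Trained networks look in the newest picture that a camera, given by its name, has taken for a name from the list of things; names that differ only in an ending like _2 or _b are one class to them, and where a whole thing is asked for, a point or a joint stands for the part that bears it (a point fixed in the world has none). Each returns a list of dicts, best first, with "score" (0 to 1); they miss things now and then, are a little off and sometimes report something else, mostly with a low value. They report only what shows in the picture. A call takes as long as a camera call. They do not tell look-alikes from the thing itself.
- spotter.cut_out(name, camera): "mask" (420x560 bool, what is visible of it) and "rect" ([left, top, width, height] in pixels, round what is visible of it).
The state is a dict: "time_s": time; "joint_positions": joint angles; "qvel": joint speeds; "tau": joint torques, N m; "position": TCP position; "tcp_rot": TCP orientation; "force": force on the tool from outside, world axes, zero at the start; "moment": the same for the moment, N m; "opening": opening from 0.0 (shut) to 1.0 (fully open).
Only numpy, scipy, OpenCV 4.12 (cv2) and the standard library are available. Lean on these libraries where they do the work, as an engineer would, in place of code of your own. Each camera call takes 0.05 s, during which the arm holds its last target.

## Working session

There is one attempt and no reset: what is moved stays moved. The work goes in short steps, Python scripts to look and compute and a tool call to move; the robot and the scene stay as the last step left them, time stands still between calls to the robot, and variables do not carry over. Pictures are saved under pics/ and viewed, and the job is handed in when it is done.

Besides the shell and the picture viewer there is one more tool, called after ">>>" as name([rows], argument=value, ...), one row to a line, values as JSON. apply_moves: Moves the arm, as the interface text tells. Its arguments: {"type":"object","properties":{"steps":{"type":"array"},"grip":{"type":"number"}},"required":["steps"]}

```bash
mkdir -p pics; ls
python3 - <<'E'
from rig import read_state, imaging, job, spotter
import cv2
s=read_state();print(s)
for n in("side","top","wrist"):
    p=imaging.camera_params(n);print(n,p)
    im=imaging.capture(n);cv2.imwrite(f"pics/{n}0.png",im[...,::-1])
E
```

```text
pics
{'time_s': 0.0, 'joint_positions': array([ 5.43465577e+01,  3.02794205e+01,  8.21554512e+01, -1.36072583e-03,
        6.76871408e+01, -1.02260418e+01]), 'qvel': array([-0.01983197, -0.0735713 , -0.04975331,  0.09452639,  0.05417819,
       -0.00927532]), 'tau': array([-8.51471623e-05, -4.40047038e+01, -1.76593870e+01,  6.33276463e-02,
        5.84641483e-02, -1.87565424e-04]), 'position': array([0.26790788, 0.56389542, 0.22957191]), 'tcp_rot': array([[ 4.29357636e-01, -1.22340375e-03, -9.03133724e-01],
       [ 9.03132112e-01, -1.74316284e-03,  4.29359231e-01],
       [-2.09958884e-03, -9.99997732e-01,  3.56454933e-04]]), 'force': array([ 0.72610062, -0.03359809,  0.00276073]), 'moment': array([ 0.01015397, -0.0468254 , -0.03691176]), 'opening': 0.999419277860849}
side {'fov_y': 57.50948248377238, 'cx': 277.67128640877104, 'cy': 211.05260134463134, 'R': array([[ 0.93099701, -0.36493084, -0.00836952],
       [-0.20349225, -0.49983324, -0.84187745],
       [ 0.30304368,  0.78548852, -0.53960385]]), 't': array([-0.43406349,  0.17869078,  0.86550317])}
top {'fov_y': 56.01752425435004, 'cx': 290.10695156324863, 'cy': 207.31094494533704, 'R': array([[-0.03106272, -0.99950701,  0.0045647 ],
       [-0.97869209,  0.02948781, -0.20320499],
       [ 0.20297021, -0.01077954, -0.97912558]]), 't': array([0.04967401, 0.52445139, 0.88122463])}
wrist {'fov_y': 65.70646984690485, 'cx': 281.3912432276506, 'cy': 207.76121677906463, 'R': array([[ 0.42922071,  0.90319737, -0.00202285],
       [ 0.8659173 , -0.41086545,  0.28526623],
       [ 0.25682059, -0.1241938 , -0.95844618]]), 't': array([-0.62389321, -0.03518131,  0.39160519])}
```

View pics/side0.png

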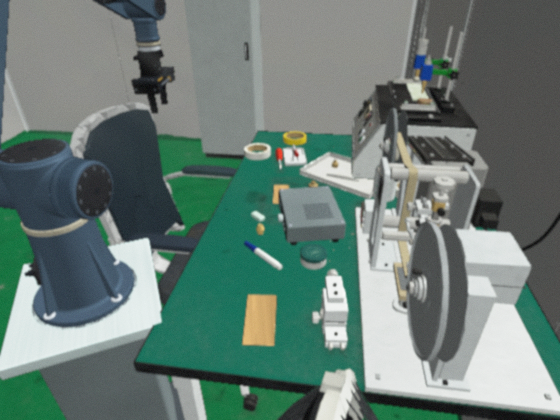

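View pics/top0.png

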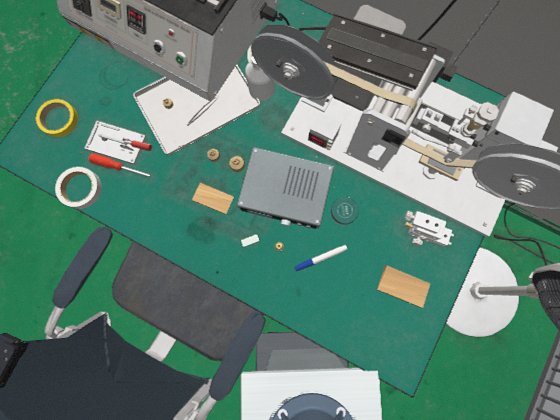

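View pics/wrist0.png

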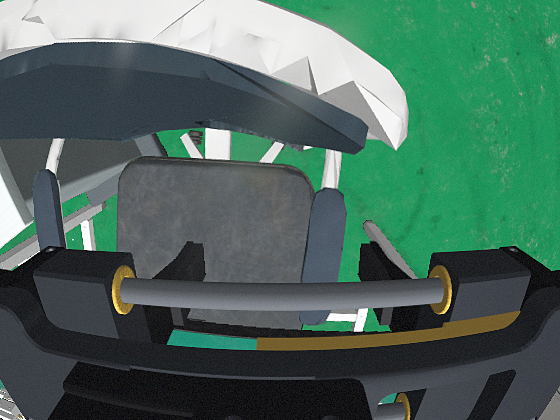

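The side view shows the box at about (312,213) with a wedge behind and left of it at (282,194). In the top view the box is at (286,188), the near wedge at (213,198), and the bigger look-alike at (404,286). The wrist view has no bench in it yet.

```bash
cat > h.py <<'E'
from rig import read_state, imaging, job, spotter
import cv2, numpy as np
def ray(n,u,v,P=None):
    p=P or imaging.camera_params(n); f=210/np.tan(np.radians(p["fov_y"]/2))
    d=np.array([(u-p["cx"])/f,(v-p["cy"])/f,1.0])
    if n=="wrist":
        r=np.hypot(d[0],d[1]); d=np.array([d[0]/r*np.sin(r),d[1]/r*np.sin(r),np.cos(r)]) if r>0 else np.array([0,0,1.])
    R=np.array(p["R"]);return -R.T@p["t"], R.T@d
def onz(n,u,v,z,P=None):
    c,d=ray(n,u,v,P); return c+d*(z-c[2])/d[2]
def proj(n,X,P=None):
    p=P or imaging.camera_params(n); f=210/np.tan(np.radians(p["fov_y"]/2))
    q=np.array(p["R"])@np.array(X)+p["t"]
    if n=="wrist":
        rr=np.hypot(q[0],q[1]);th=np.arctan2(rr,q[2]);return np.array([p["cx"]+f*th*q[0]/rr,p["cy"]+f*th*q[1]/rr])
    return np.array([p["cx"]+f*q[0]/q[2],p["cy"]+f*q[1]/q[2]])
def crop(n,im,x0,y0,w,h,k,name):
    cv2.imwrite("pics/"+name,cv2.resize(im[y0:y0+h,x0:x0+w,::-1],None,fx=k,fy=k,interpolation=cv2.INTER_CUBIC))
E
python3 - <<'E'
from h import *
im=imaging.capture("top")
crop("top",im,180,130,190,150,4,"topc.png")
for nm in ("wedge","supply_box","weight_1","rubber_stick_1","collet","felt_tin","marker_pen"):
    for r in spotter.cut_out(nm,"top")[:4]:
        m=r["mask"]; rc=cv2.minAreaRect(np.argwhere(m)[:,::-1].astype(np.float32)); b=cv2.boxPoints(rc)
        z=.07 if nm=="supply_box" else 0.01
        print(nm,round(r["score"],2),r["rect"],[tuple(np.round(onz("top",*q,z)[:2]*1000).astype(int)) for q in b], np.round(b,1).tolist() if nm in("wedge","supply_box") else "")
im=imaging.capture("side")
crop("side",im,230,150,160,120,5,"sidec.png")
E
```

```text
wedge 0.78 [376.9, 264.7, 55.4, 47.5] [(np.int64(328), np.int64(-163)), (np.int64(387), np.int64(-192)), (np.int64(340), np.int64(-301)), (np.int64(282), np.int64(-270))] [[375.29998779296875, 289.70001220703125], [385.3999938964844, 264.3999938964844], [432.20001220703125, 283.1000061035156], [422.0, 308.3999938964844]]
wedge 0.4 [240.4, 147.4, 95.8, 78.2] [(np.int64(524), np.int64(168)), (np.int64(697), np.int64(127)), (np.int64(639), np.int64(-82)), (np.int64(469), np.int64(-34))] [[235.8000030517578, 213.1999969482422], [251.5, 146.5], [334.1000061035156, 165.89999389648438], [318.3999938964844, 232.60000610351562]]
supply_box 0.96 [237.7, 149.0, 95.8, 77.9] [(np.int64(510), np.int64(163)), (np.int64(677), np.int64(125)), (np.int64(622), np.int64(-75)), (np.int64(459), np.int64(-30))] [[234.39999389648438, 214.0], [250.3000030517578, 145.5], [334.5, 165.0], [318.6000061035156, 233.60000610351562]]
weight_1 0.61 [229.8, 154.2, 15.6, 18.2] [(np.int64(663), np.int64(189)), (np.int64(678), np.int64(158)), (np.int64(640), np.int64(141)), (np.int64(625), np.int64(171))] 
weight_1 0.54 [208.5, 147.7, 13.0, 13.7] [(np.int64(693), np.int64(238)), (np.int64(692), np.int64(208)), (np.int64(660), np.int64(207)), (np.int64(661), np.int64(238))] 
rubber_stick_1 0.49 [241.6, 235.1, 16.9, 10.0] [(np.int64(456), np.int64(155)), (np.int64(470), np.int64(118)), (np.int64(453), np.int64(112)), (np.int64(440), np.int64(148))] 
collet 0.37 [273.9, 243.0, 11.5, 5.9] [(np.int64(447), np.int64(73)), (np.int64(447), np.int64(53)), (np.int64(430), np.int64(54)), (np.int64(430), np.int64(73))] 
felt_tin 0.88 [330.4, 198.0, 28.1, 25.2] [(np.int64(555), np.int64(-70)), (np.int64(553), np.int64(-137)), (np.int64(488), np.int64(-133)), (np.int64(490), np.int64(-66))] 
marker_pen 0.77 [296.6, 248.5, 50.6, 25.2] [(np.int64(394), np.int64(30)), (np.int64(440), np.int64(-98)), (np.int64(422), np.int64(-105)), (np.int64(376), np.int64(23))]
```

View pics/topc.png

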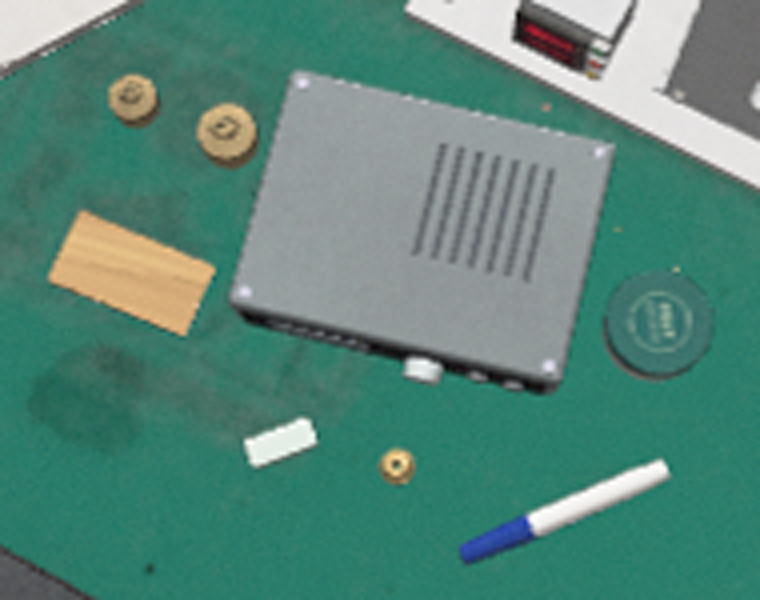

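View pics/sidec.png

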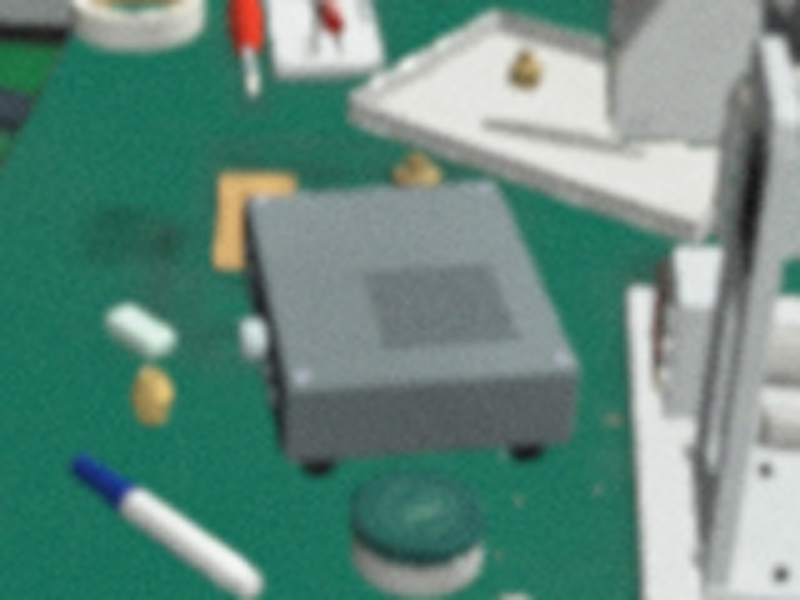

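The crops agree. Wedge corners in the top crop are (82,212), (215,268), (187,335) and (50,278), with the thin end toward the box's front left corner at crop (235,300). Next I'll fit the poses.

```bash
cat > fit.py <<'E'
from h import *
from scipy.optimize import least_squares
def pts(P,x,y,a):
    c,s=np.cos(a),np.sin(a);P=np.array(P)/1000
    return np.c_[x+c*P[:,0]-s*P[:,1],y+s*P[:,0]+c*P[:,1],P[:,2]]
def fit(n,P,uv,g,par=None):
    par=par or imaging.camera_params(n)
    f=lambda q:(np.array([proj(n,X,par) for X in pts(P,*q)])-uv).ravel()
    r=least_squares(f,g);return r.x,np.round(r.fun,1)
W=[(-45,24,17),(45,24,3),(45,-24,3),(-45,-24,17)]
B=lambda h:[(75,100,h),(-75,100,h),(-75,-100,h),(75,-100,h)]
E
python3 - <<'E'
from fit import *
o=np.array([180,130])
w,r=fit("top",W,np.array([(82,212),(215,268),(187,335),(50,278)])/4+o,[.57,.2,-1.5]);print("wedge",w[:2]*1000,np.degrees(w[2]),r)
for h in(70,92):
    b,r=fit("top",B(h),np.array([(295,71),(232,300),(555,385),(613,147)])/4+o,[.57,.05,.2]);print("box",h,b[:2]*1000,np.degrees(b[2]),r)
    f=pts([(-55,80,10)],*b)[0];d=f[:2]-w[:2];c,s=np.cos(w[2]),np.sin(w[2]);print("foot",f*1000,"in wedge",np.array([c*d[0]+s*d[1],-s*d[0]+c*d[1]])*1000)
    print(np.round([proj("side",X) for X in pts(B(h),*b)],1))
print(np.round([proj("side",X) for X in pts(W,*w)],1))
E
```

```text
wedge [563.47149003 223.24494548] -113.43317427187522 [-0.2 -0.6  0.5 -0.3 -0.1  0.4 -0.2  0.4]
box 70 [574.17208126  42.16417967] -16.07958112071303 [-0.4 -1.2 -1.8  0.8  1.1  0.6  1.2 -0.4]
foot [543.48157449 134.2678864   10.        ] in wedge [89.58820741 17.04308832]
[[328.7 185.1]
 [277.9 187.8]
 [285.4 227.2]
 [345.1 223.5]]
box 92 [568.53194297  42.20730271] -16.086946859488638 [-1.2 -2.2 -3.1  1.2  1.9  1.5  2.4 -0.9]
foot [537.85327697 134.31495414  10.        ] in wedge [91.78327848 11.86026947]
[[327.5 178.8]
 [276.  181.5]
 [283.3 220.2]
 [343.8 216.7]]
[[288.3 184.5]
 [287.9 202.7]
 [272.3 202.5]
 [273.5 184.4]]
```

>>> apply_moves([
  {"x":27,"y":-23,"z":0,"spin":-0.13},
  {"x":27,"y":-23,"z":0,"spin":-0.13},
  {"x":27,"y":-23,"z":0,"spin":-0.13},
  {"x":27,"y":-23,"z":0,"spin":-0.13},
  {"x":27,"y":-23,"z":0,"spin":-0.13},
  {"x":27,"y":-23,"z":0,"spin":-0.13},
  {"x":27,"y":-23,"z":0,"spin":-0.13},
  {"x":27,"y":-23,"z":0,"spin":-0.13},
  {"x":27,"y":-23,"z":0,"spin":-0.13},
  {"x":27,"y":-23,"z":0,"spin":-0.13},
  {"x":27,"y":-23,"z":0,"spin":-0.13},
  {"x":27,"y":-23,"z":0,"spin":-0.13},
], grip=13)

```text
time_s: 1.8
position: [0.5994, 0.2809, 0.232]
tcp_rot: [[0.883, 0.005, 0.469], [-0.469, 0.001, 0.883], [0.004, -1.0, 0.003]]
force: [-0.8, 0.4, -0.7]
opening: 0.157
```

Run:
```python
from h import *
s=read_state();print(s["time_s"],s["position"],s["tcp_rot"],s["force"],s["opening"])
p=imaging.camera_params("wrist");im=imaging.capture("wrist");cv2.imwrite("pics/w1.png",im[...,::-1])
np.save("w1p.npy",p,allow_pickle=True)
print(-np.array(p["R"]).T@p["t"])
```

```text
1.8 [0.59941389 0.28087326 0.23195707] [[ 0.88334222  0.00482593  0.46870378]
 [-0.46871364  0.00110026  0.88334949]
 [ 0.00374729 -0.99998775  0.00323389]] [-0.75612647  0.35770089 -0.74309213] 0.15747652201857273
[0.6357623  0.34980836 0.38662631]
```

View pics/w1.png

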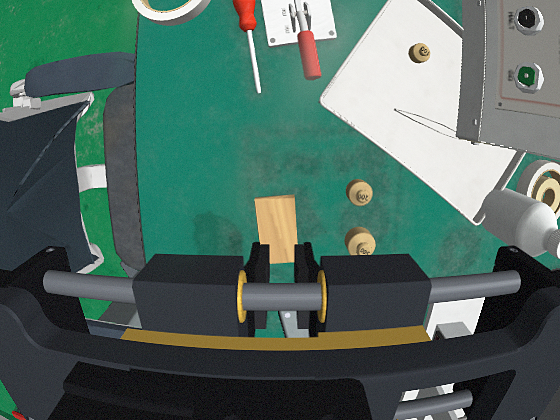

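The wrist picture shows the wedge at (276,228) partly hidden by the fingers, and the weights at (360,192) and (360,240). The box is hidden under the gripper, so I'll go forward for a good view of the wedge and the box corner together.

>>> apply_moves([
  {"x":-20,"y":-45,"z":0,"spin":0},
  {"x":-20,"y":-45,"z":0,"spin":0},
  {"x":-20,"y":-45,"z":0,"spin":0},
  {"x":-20,"y":-45,"z":0,"spin":0},
  {"x":0,"y":0,"z":0,"spin":0},
  {"x":0,"y":0,"z":0,"spin":0},
])

```text
time_s: 2.45
position: [0.5264, 0.092, 0.2317]
tcp_rot: [[0.879, 0.016, 0.477], [-0.477, -0.001, 0.879], [0.015, -1.0, 0.007]]
force: [0.8, -0.0, -1.2]
opening: 0.144
```

Run:
```python
from h import *
s=read_state();print(s["time_s"],s["position"],s["force"],s["opening"])
p=imaging.camera_params("wrist");im=imaging.capture("wrist");cv2.imwrite("pics/w2.png",im[...,::-1])
np.save("w2p.npy",p,allow_pickle=True)
crop("w",im,180,90,250,187,3,"w2c.png")
```

```text
2.45 [0.52644562 0.09196997 0.23168016] [ 0.84807793 -0.04408014 -1.16870938] 0.14428118350156607
```

View pics/w2.png

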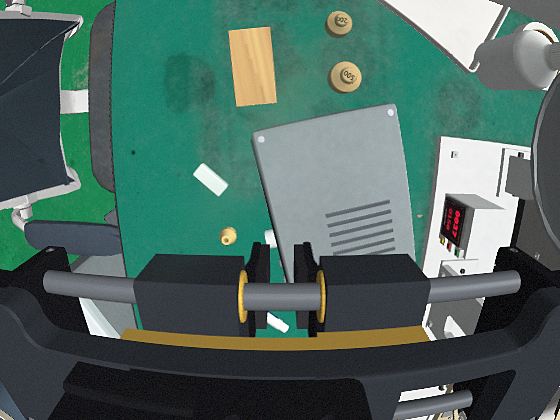

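View pics/w2c.png

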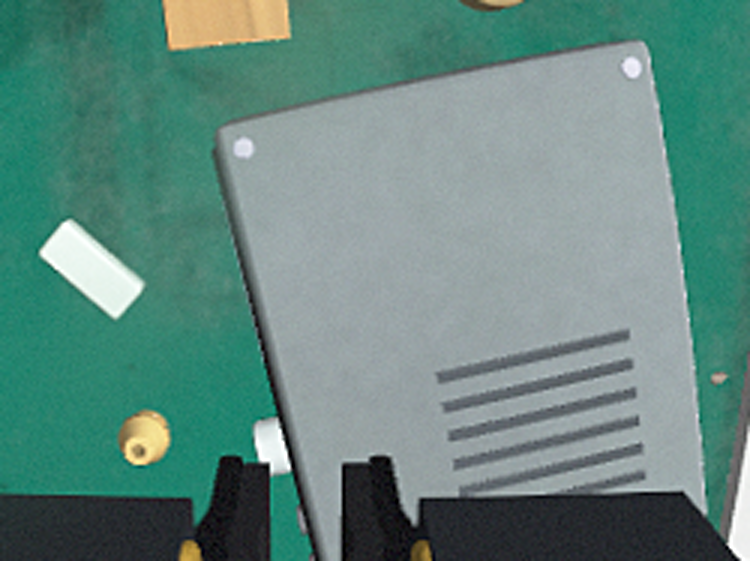

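Run:
```python
from fit import *
im=cv2.imread("pics/w2.png");cv2.imwrite("pics/w2w.png",cv2.resize(im[15:120,215:290],None,fx=5,fy=5,interpolation=cv2.INTER_CUBIC))
p=np.load("w2p.npy",allow_pickle=True).item()
b,r=fit("wrist",B(70)[:2],np.array([(648,42),(218,127)])/3+[180,90],[.57,.05,-.28],p);print(b[:2]*1000,np.degrees(b[2]),r)
for X in pts(W,.5635,.2232,np.radians(-113.4)):print(proj("wrist",X,p))
```

```text
[577.08539256  41.65153675] -15.92817483232994 [ 1.9 -0.3 -1.6  0.4]
[269.0193162   27.90590996]
[276.15510517 104.94294037]
[235.22304988 109.1888902 ]
[226.65986897  32.73546494]
```

View pics/w2w.png

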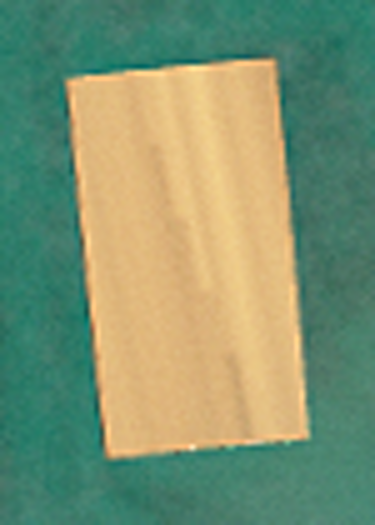

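Run:
```python
from fit import *
p=np.load("w2p.npy",allow_pickle=True).item()
o=np.array([215,15])
w,r=fit("wrist",W,np.array([(275,60),(308,438),(106,458),(68,80)])/5+o,[.56,.22,-2],p);print(w[:2]*1000,np.degrees(w[2]),r)
b=[.5765,.0417,np.radians(-16)]
f=pts([(-55,80,10)],*b)[0];d=f[:2]-w[:2];c,s=np.cos(w[2]),np.sin(w[2]);print("foot",f*1000,"in wedge",np.array([c*d[0]+s*d[1],-s*d[0]+c*d[1]])*1000,np.degrees(np.arctan2(d[1],d[0])))
print("thick",pts([(-45,0,0)],*w)*1000)
```

```text
[565.66373817 224.59865041] -113.86199752546636 [ 0.5 -0.8  0.3  0.6 -0.3  0.5 -0.5 -0.4]
foot [545.68159519 133.76099025  10.        ] in wedge [91.15655975 18.47290333] -102.40612967726422
thick [[583.86781776 265.75216163   0.        ]]
```

>>> apply_moves([
  {"x":14,"y":40,"z":0,"spin":0.02},
  {"x":14,"y":40,"z":0,"spin":0.02},
  {"x":14,"y":40,"z":0,"spin":0.02},
  {"x":14,"y":40,"z":0,"spin":0.02},
  {"x":13,"y":39,"z":0,"spin":0},
  {"x":0,"y":0,"z":-40,"spin":0},
  {"x":0,"y":0,"z":-40,"spin":0},
  {"x":0,"y":0,"z":-40,"spin":0},
  {"x":0,"y":0,"z":-40,"spin":0},
  {"x":0,"y":0,"z":-10,"spin":0},
  {"x":0,"y":0,"z":0,"spin":0},
])

```text
time_s: 3.6
position: [0.6015, 0.3232, 0.0581]
tcp_rot: [[0.925, 0.035, 0.379], [-0.379, 0.009, 0.925], [0.029, -0.999, 0.022]]
force: [0.6, -0.5, 0.8]
opening: 0.15
```

>>> apply_moves([
  {"x":0,"y":-8,"z":-18,"spin":-0.014},
  {"x":0,"y":-7,"z":-14,"spin":-0.014},
  {"x":0,"y":0,"z":-8,"spin":0},
  {"x":0,"y":0,"z":-3,"spin":0},
  {"x":0,"y":0,"z":0,"spin":0},
])

```text
time_s: 4.1
position: [0.607, 0.3124, 0.0209]
tcp_rot: [[0.914, 0.049, 0.402], [-0.403, 0.013, 0.915], [0.039, -0.999, 0.032]]
force: [-0.4, -0.2, 0.2]
opening: 0.149
```

Run:
```python
from h import *
s=read_state();print(s["position"],s["force"],np.round(s["tcp_rot"],3).tolist())
p=imaging.camera_params("wrist");im=imaging.capture("wrist");cv2.imwrite("pics/w3.png",im[...,::-1])
im=imaging.capture("side");crop("side",im,230,130,160,120,5,"s3.png")
im=imaging.capture("top");crop("side",im,150,110,160,120,5,"t3.png")
```

```text
[0.60704754 0.31236969 0.02092984] [-0.35123935 -0.23198226  0.15321127] [[0.914, 0.049, 0.402], [-0.403, 0.013, 0.915], [0.039, -0.999, 0.032]]
```

View pics/w3.png

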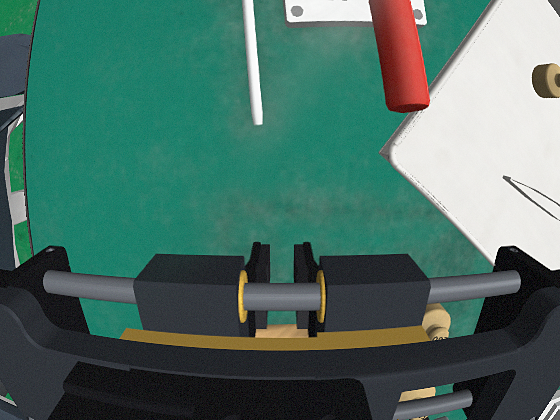

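View pics/s3.png

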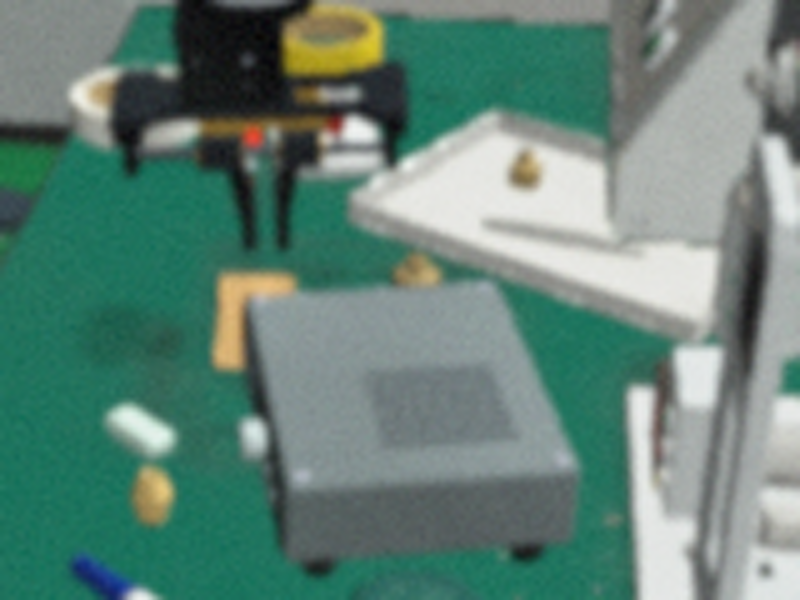

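View pics/t3.png

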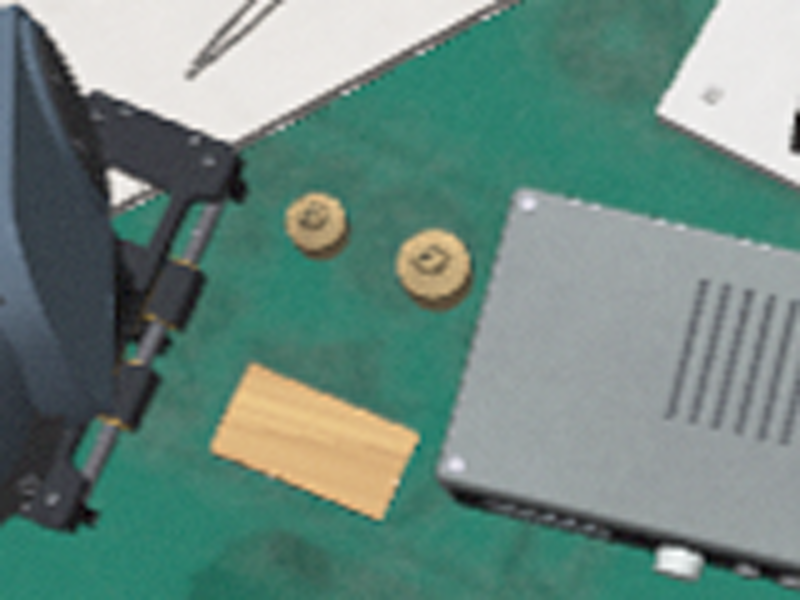

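Side and top views show the fingers behind the wedge's thick end, with clear air all round. Now down to pushing height and in to contact.

>>> apply_moves([
  {"x":-3,"y":-6,"z":-5,"spin":-0.002},
  {"x":-3,"y":-6,"z":-3,"spin":0},
  {"x":-1,"y":-2,"z":0,"spin":0},
  {"x":0,"y":0,"z":0,"spin":0},
])

```text
time_s: 4.65
position: [0.5998, 0.2973, 0.0139]
tcp_rot: [[0.913, 0.051, 0.404], [-0.405, 0.014, 0.914], [0.041, -0.999, 0.033]]
force: [0.2, -0.0, 0.6]
opening: 0.147
```

>>> apply_moves([
  {"x":-2,"y":-5,"z":0,"spin":0},
  {"x":-2,"y":-5,"z":0,"spin":0},
  {"x":-2,"y":-5,"z":0,"spin":0},
  {"x":-1,"y":-3,"z":0,"spin":0},
  {"x":-1,"y":-3,"z":0,"spin":0},
  {"x":-1,"y":-3,"z":0,"spin":0},
  {"x":0,"y":0,"z":0,"spin":0},
])

```text
time_s: 5.35
position: [0.5903, 0.2709, 0.0142]
tcp_rot: [[0.913, 0.051, 0.405], [-0.406, 0.014, 0.914], [0.041, -0.999, 0.034]]
force: [0.4, 0.5, -0.9]
opening: 0.15
```

Run:
```python
from h import *
s=read_state();print(s["position"],s["force"],s["moment"])
im=imaging.capture("top");crop("side",im,150,110,160,120,5,"t4.png")
```

```text
[0.59034884 0.2709381  0.01422849] [ 0.37342155  0.54770071 -0.9262838 ] [-0.08103809  0.08848142 -0.04953372]
```

View pics/t4.png

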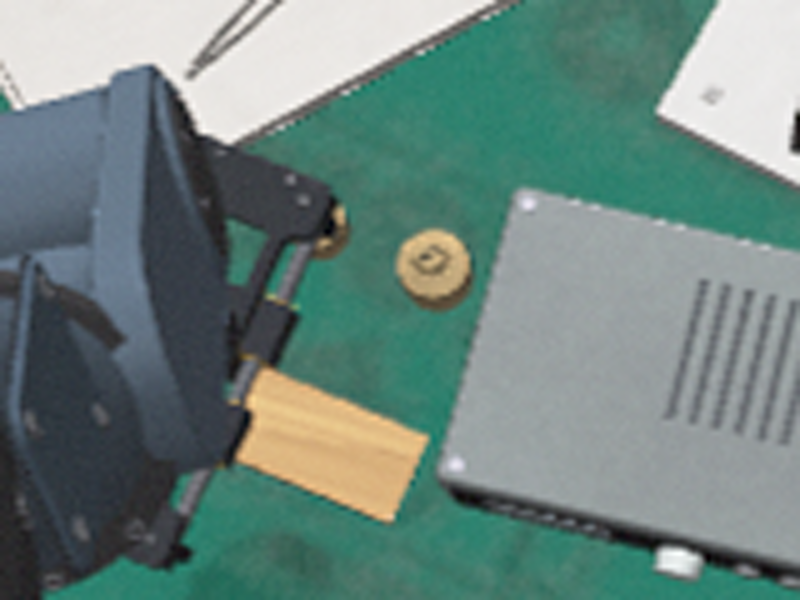

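Contact: the wedge's thin end has moved from crop (418,430) to (430,435). Next I push on and turn it about 10° so that it heads for the foot.

>>> apply_moves([
  {"x":-1.6,"y":-4,"z":0,"spin":0.02},
  {"x":-1.6,"y":-4,"z":0,"spin":0.02},
  {"x":-1.6,"y":-4,"z":0,"spin":0.02},
  {"x":-1.6,"y":-4,"z":0,"spin":0.02},
  {"x":-1.6,"y":-4,"z":0,"spin":0.02},
  {"x":-1.6,"y":-4,"z":0,"spin":0.02},
  {"x":-1.6,"y":-4,"z":0,"spin":0.02},
  {"x":0,"y":0,"z":0,"spin":0},
])

```text
time_s: 6.2
position: [0.5783, 0.2414, 0.0143]
tcp_rot: [[0.964, 0.049, 0.26], [-0.261, 0.022, 0.965], [0.042, -0.999, 0.034]]
force: [-0.8, 0.6, 0.7]
opening: 0.149
```

Run:
```python
from h import *
s=read_state();print(s["position"],s["force"],s["moment"])
im=imaging.capture("top");crop("side",im,150,110,160,120,5,"t5.png")
im=imaging.capture("side");crop("side",im,230,130,160,120,5,"s5.png")
```

```text
[0.5783157  0.24139023 0.01428802] [-0.76935034  0.58614197  0.7006781 ] [-0.15230311  0.09319464  0.03669701]
```

View pics/t5.png

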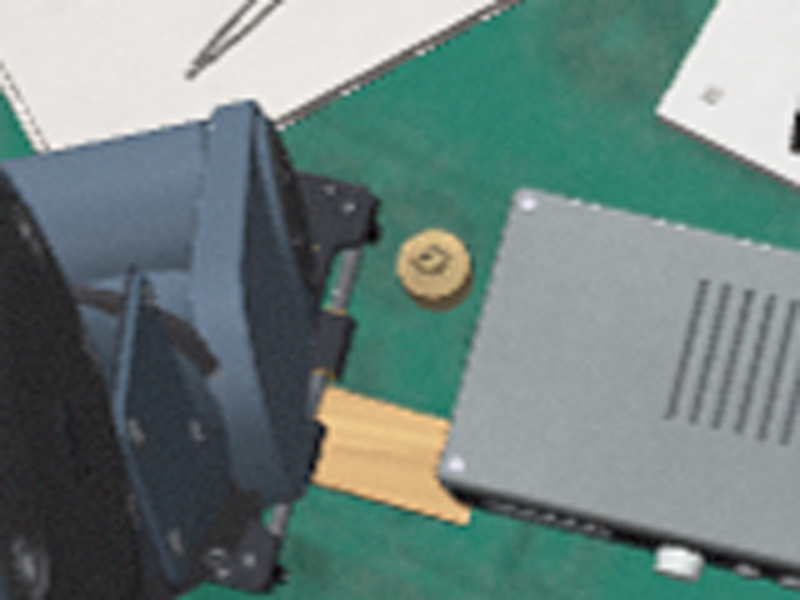

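View pics/s5.png

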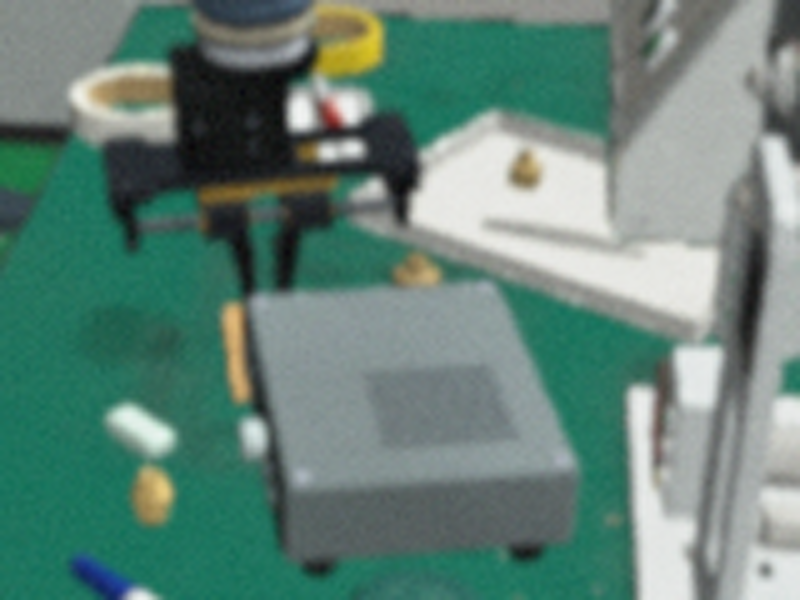

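Run:
```python
from fit import *
o=np.array([150,110])
tc=onz("top",*(np.array([468,523])/5+o),.003)
m=onz("top",*(np.array([312,483])/5+o),.0145)
u1=onz("top",*(np.array([325,388])/5+o),.0145);u2=onz("top",*(np.array([447,419])/5+o),.006)
h=np.degrees(np.arctan2(*(tc-m)[[1,0]]));h2=np.degrees(np.arctan2(*(u2-u1)[[1,0]]));print(tc,h,h2)
for a in (h,h2,-105.):
    a=np.radians(a);R=np.array([[np.cos(a),-np.sin(a)],[np.sin(a),np.cos(a)]])
    c=tc[:2]-R@[.045,-.024]
    for f in ([.5435,.1343],[.5457,.1338]): print(np.degrees(a),c,"foot in wedge",R.T@(np.array(f)-c))
    # tcp along
    print("tcp in wedge",R.T@(read_state()["position"][:2]-c))
```

```text
[0.52121166 0.14930259 0.003     ] -104.98268927700703 -104.67308441932042
-104.98268927700703 [0.55602948 0.18656811] foot in wedge [0.05373042 0.0014092 ]
-104.98268927700703 [0.55602948 0.18656811] foot in wedge [0.05364466 0.00366367]
tcp in wedge [-0.05926943  0.00757373]
-104.67308441932042 [0.5558276  0.18675571] foot in wedge [0.05386759 0.00136165]
-104.67308441932042 [0.5558276  0.18675571] foot in wedge [0.05379402 0.00361656]
tcp in wedge [-0.05909729  0.00813669]
-105.00000000000001 [0.55604074 0.18655759] foot in wedge [0.05372274 0.00141184]
-105.00000000000001 [0.55604074 0.18655759] foot in wedge [0.0536363  0.00366628]
tcp in wedge [-0.05927896  0.00754222]
```

>>> apply_moves([
  {"x":-0.7,"y":-2.6,"z":0,"spin":0},
  {"x":-0.7,"y":-2.6,"z":0,"spin":0},
  {"x":-0.7,"y":-2.6,"z":0,"spin":0},
  {"x":-0.7,"y":-2.6,"z":0,"spin":0},
  {"x":-0.7,"y":-2.6,"z":0,"spin":0},
  {"x":-0.5,"y":-1.5,"z":0,"spin":0},
])

```text
time_s: 6.9
position: [0.5748, 0.227, 0.0145]
tcp_rot: [[0.964, 0.051, 0.26], [-0.261, 0.023, 0.965], [0.043, -0.998, 0.035]]
force: [-0.1, -0.5, 0.2]
opening: 0.152
```

>>> apply_moves([
  {"x":-0.3,"y":-1,"z":0,"spin":0},
  {"x":-0.3,"y":-1,"z":0,"spin":0},
])

```text
time_s: 7.1
position: [0.5741, 0.2246, 0.0145]
tcp_rot: [[0.964, 0.051, 0.26], [-0.261, 0.023, 0.965], [0.043, -0.998, 0.035]]
force: [0.3, -0.4, 0.0]
opening: 0.149
```

>>> apply_moves([
  {"x":-0.3,"y":-1,"z":0,"spin":0},
  {"x":-0.3,"y":-1,"z":0,"spin":0},
])

```text
time_s: 7.3
position: [0.5735, 0.2225, 0.0145]
tcp_rot: [[0.964, 0.051, 0.26], [-0.261, 0.023, 0.965], [0.043, -0.998, 0.036]]
force: [0.5, 1.4, 0.1]
opening: 0.15
```

>>> apply_moves([
  {"x":-0.3,"y":-1,"z":0,"spin":0},
  {"x":-0.3,"y":-1,"z":0,"spin":0},
])

```text
time_s: 7.5
position: [0.5735, 0.2211, 0.0147]
tcp_rot: [[0.964, 0.052, 0.261], [-0.262, 0.024, 0.965], [0.044, -0.998, 0.037]]
force: [0.8, 1.8, 0.4]
opening: 0.153
```

>>> apply_moves([
  {"x":-0.3,"y":-0.7,"z":0,"spin":0},
])

```text
time_s: 7.6
position: [0.5736, 0.2209, 0.0148]
tcp_rot: [[0.964, 0.054, 0.261], [-0.262, 0.025, 0.965], [0.045, -0.998, 0.038]]
force: [0.4, 3.9, -0.1]
opening: 0.151
```

>>> apply_moves([
  {"x":-0.3,"y":-0.7,"z":0,"spin":0},
])

```text
time_s: 7.7
position: [0.5736, 0.2206, 0.015]
tcp_rot: [[0.964, 0.054, 0.261], [-0.263, 0.026, 0.964], [0.046, -0.998, 0.039]]
force: [0.4, 3.7, -0.4]
opening: 0.145
```

>>> apply_moves([
  {"x":0,"y":0,"z":0,"spin":0},
])

```text
time_s: 7.8
position: [0.5736, 0.2207, 0.015]
tcp_rot: [[0.964, 0.054, 0.261], [-0.263, 0.026, 0.965], [0.046, -0.998, 0.039]]
force: [-0.5, 2.4, -1.1]
opening: 0.151
```

>>> apply_moves([
  {"x":-0.4,"y":-1.2,"z":0,"spin":0},
])

```text
time_s: 7.9
position: [0.5735, 0.2199, 0.0151]
tcp_rot: [[0.964, 0.055, 0.261], [-0.263, 0.027, 0.964], [0.046, -0.998, 0.04]]
force: [0.9, 5.0, -0.1]
opening: 0.149
```

>>> apply_moves([
  {"x":-0.4,"y":-1.3,"z":0,"spin":0},
])

```text
time_s: 8.0
position: [0.5736, 0.2192, 0.0153]
tcp_rot: [[0.963, 0.057, 0.262], [-0.264, 0.028, 0.964], [0.047, -0.998, 0.042]]
force: [0.5, 4.8, -0.1]
opening: 0.146
```

Run:
```python
from h import *
s=read_state();print(s["position"],s["force"],s["moment"])
im=imaging.capture("top");crop("side",im,150,110,190,140,4,"t6.png")
im=imaging.capture("side");crop("side",im,230,130,160,120,5,"s6.png")
a=cv2.imread("pics/side0.png")[...,::-1]; b=im
d=np.abs(a.astype(int)-b).max(2).astype(np.uint8);crop("d",np.repeat((d*3).clip(0,255).astype(np.uint8)[...,None],3,2),230,130,160,120,5,"d6.png")
```

```text
[0.57362987 0.21918835 0.01528513] [ 0.46283596  4.81693791 -0.08350669] [ 0.89054986 -0.08027782 -0.02393078]
```

View pics/t6.png

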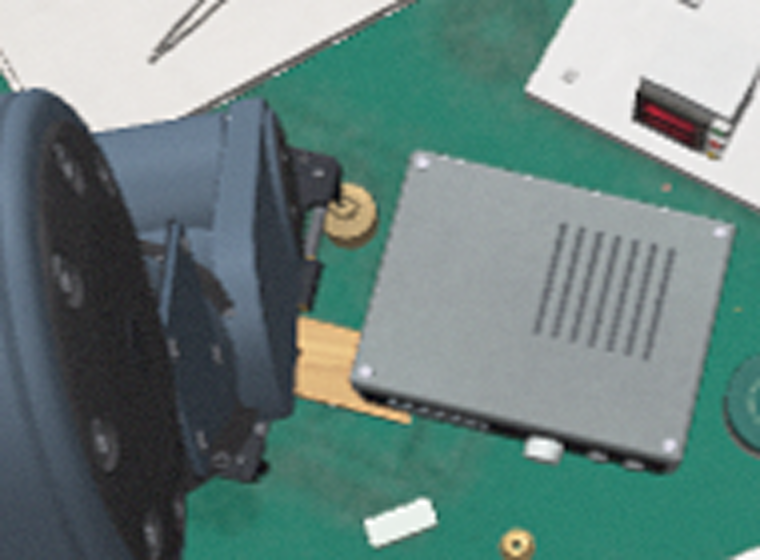

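View pics/s6.png

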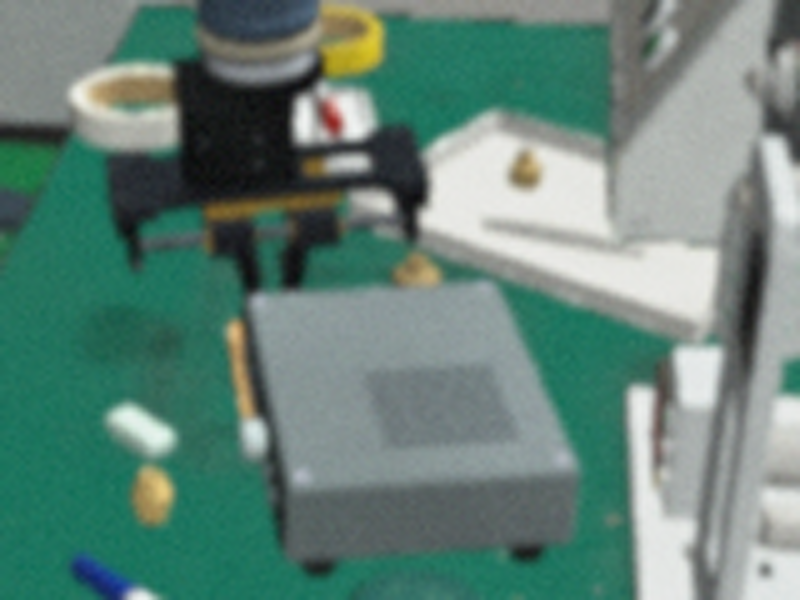

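```bash
cat > chk.py <<'E'
from h import *
def chk(tag):
    for n,regs in (("top",{"FL":(250,205,30,20),"box":(248,155,82,60)}),("side",{"FL":(276,183,22,18),"FR":(280,215,30,28),"BR":(325,210,24,34),"box":(284,190,60,55)})):
        a=cv2.cvtColor(cv2.imread(f"pics/{n}0.png"),cv2.COLOR_BGR2GRAY).astype(np.float32)
        im=imaging.capture(n); cv2.imwrite(f"pics/{n}_{tag}.png",im[...,::-1])
        b=cv2.cvtColor(im,cv2.COLOR_RGB2GRAY).astype(np.float32)
        for k,(x,y,w,h) in regs.items():
            M=np.eye(2,3,dtype=np.float32)
            try:
                cc,M=cv2.findTransformECC(a[y:y+h,x:x+w],b[y:y+h,x:x+w],M,cv2.MOTION_TRANSLATION,(3,200,1e-6),None,3); print(n,k,round(cc,4),np.round(M[:,2],3))
            except cv2.error as e: print(n,k,"fail")
E
python3 -c "
from chk import *
chk('a')
s=read_state();print(s['position'],s['force'],s['time_s'])"
```

```text
top FL 0.9408 [2.435 0.487]
top box 0.966 [ 0.174 -0.162]
side FL fail
side FR 0.9984 [ 0.004 -0.04 ]
side BR 0.9956 [0.116 0.131]
side box 0.9984 [0.083 0.05 ]
[0.57354054 0.21900167 0.0152723 ] [0.90765744 4.94071043 0.49139843] 8.2
```

Push force is about 5 N and steady, and the box is visually unmoved. That is well below what would lift it. I'll back off straight and check.

>>> apply_moves([
  {"x":0.6,"y":2,"z":0,"spin":0},
  {"x":1.3,"y":5,"z":0,"spin":0},
  {"x":2.6,"y":10,"z":0,"spin":0},
  {"x":2.6,"y":10,"z":10,"spin":0},
  {"x":0,"y":0,"z":40,"spin":0},
  {"x":0,"y":0,"z":40,"spin":0},
  {"x":0,"y":0,"z":20,"spin":0},
  {"x":0,"y":0,"z":0,"spin":0},
], grip=13)

```text
time_s: 9.0
position: [0.5768, 0.2459, 0.1257]
tcp_rot: [[0.965, 0.044, 0.258], [-0.259, 0.019, 0.966], [0.038, -0.999, 0.03]]
force: [-0.1, -0.1, -0.3]
opening: 0.15
```

```bash
sed -i 's/"FL":(250,205,30,20),"box":(248,155,82,60)/"box":(258,165,62,45)/;s/"FL":(276,183,22,18),//' chk.py; python3 -c "
from chk import *
chk('b');chk('b2')
s=read_state();print(s['position'],s['force'],s['time_s'])
im=imaging.capture('top');crop('t',im,180,130,160,120,5,'t7.png')"
```

```text
top box 0.9703 [ 0.082 -0.079]
side FR 0.9984 [-0.007 -0.006]
side BR 0.9956 [0.092 0.12 ]
side box 0.9983 [0.059 0.036]
top box 0.9593 [ 0.088 -0.072]
side FR 0.9985 [0.007 0.001]
side BR 0.9976 [0.078 0.087]
side box 0.9985 [0.075 0.056]
[0.5737247  0.24482689 0.12107122] [-0.21036422 -0.89272114 -0.65385847] 9.2
```

View pics/t7.png

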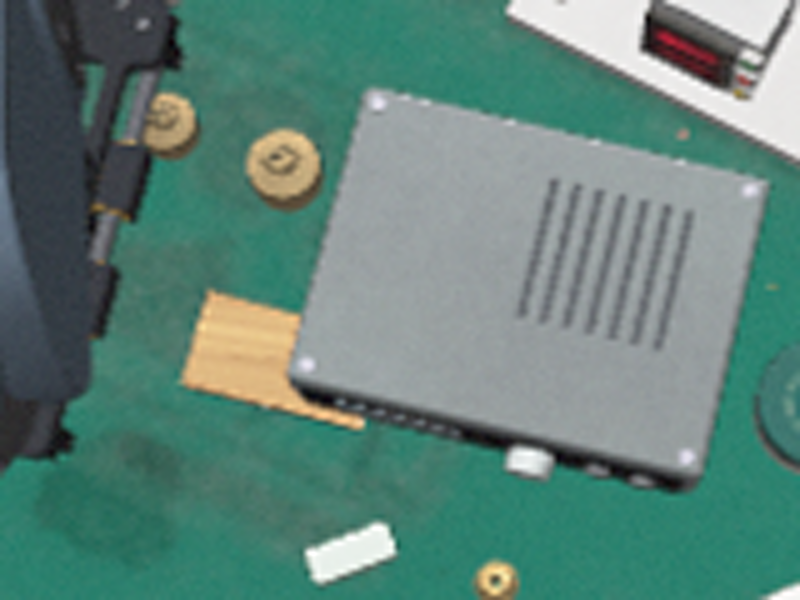

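The wedge is under the corner, its visible part running from crop (182,385) to (365,428). The box has moved under 0.2 mm. Next is the press test.

>>> apply_moves([
  {"x":-5,"y":-20,"z":0,"spin":0},
  {"x":-5,"y":-20,"z":0,"spin":0},
  {"x":-5,"y":-20,"z":0,"spin":0},
  {"x":-5,"y":-20,"z":0,"spin":0},
  {"x":-3,"y":-15,"z":0,"spin":0},
  {"x":-1,"y":-5,"z":0,"spin":0},
  {"x":0,"y":0,"z":-10,"spin":0},
  {"x":0,"y":0,"z":-10,"spin":0},
  {"x":0,"y":0,"z":0,"spin":0},
], grip=0)

```text
time_s: 10.15
position: [0.5436, 0.1418, 0.0886]
tcp_rot: [[0.966, 0.017, 0.259], [-0.259, 0.016, 0.966], [0.012, -1.0, 0.02]]
force: [-1.4, 0.3, 0.8]
opening: 0.004
```

>>> apply_moves([
  {"x":0.5,"y":-4,"z":-2,"spin":0},
  {"x":0.5,"y":-3,"z":-2,"spin":0},
  {"x":0,"y":0,"z":-2,"spin":0},
  {"x":0,"y":0,"z":-1,"spin":0},
  {"x":0,"y":0,"z":0,"spin":0},
])

```text
time_s: 10.65
position: [0.5451, 0.1359, 0.0804]
tcp_rot: [[0.966, 0.017, 0.256], [-0.257, 0.016, 0.966], [0.012, -1.0, 0.02]]
force: [-0.1, -0.1, 0.3]
opening: 0.005
```

>>> apply_moves([
  {"x":0,"y":0,"z":-1,"spin":0},
  {"x":0,"y":0,"z":-1,"spin":0},
])

```text
time_s: 10.85
position: [0.5455, 0.136, 0.0788]
tcp_rot: [[0.966, 0.018, 0.256], [-0.256, 0.016, 0.966], [0.013, -1.0, 0.021]]
force: [0.0, -0.7, -0.6]
opening: 0.003
```

>>> apply_moves([
  {"x":0,"y":0,"z":-1,"spin":0},
])

```text
time_s: 10.95
position: [0.5456, 0.1361, 0.078]
tcp_rot: [[0.966, 0.018, 0.256], [-0.256, 0.016, 0.966], [0.014, -1.0, 0.021]]
force: [-1.3, 0.2, 7.3]
opening: 0.003
```

>>> apply_moves([
  {"x":0,"y":0,"z":-1,"spin":0},
])

```text
time_s: 11.05
position: [0.5455, 0.1361, 0.0779]
tcp_rot: [[0.966, 0.018, 0.256], [-0.256, 0.016, 0.966], [0.014, -1.0, 0.021]]
force: [-1.3, -0.7, 10.9]
opening: 0.007
```

>>> apply_moves([
  {"x":0,"y":0,"z":-1.3,"spin":0},
])

```text
time_s: 11.15
position: [0.5455, 0.1362, 0.0779]
tcp_rot: [[0.967, 0.019, 0.256], [-0.256, 0.016, 0.967], [0.014, -1.0, 0.021]]
force: [-2.7, -0.9, 11.8]
opening: 0.002
```

Firm: the tip height holds at 77.9–78.0 mm from 7 to 12 N. I'll hold a moment with the cameras watching, then rise clear.

>>> apply_moves([
  {"x":0,"y":0,"z":-1.2,"spin":0},
  {"x":0,"y":0,"z":-1.2,"spin":0},
  {"x":0,"y":0,"z":-1.2,"spin":0},
  {"x":0,"y":0,"z":-1.2,"spin":0},
  {"x":0,"y":0,"z":-1.2,"spin":0},
])

```text
time_s: 11.65
position: [0.5455, 0.1361, 0.0779]
tcp_rot: [[0.967, 0.021, 0.255], [-0.255, 0.016, 0.967], [0.017, -1.0, 0.021]]
force: [-1.4, 0.2, 8.9]
opening: 0.002
```

```bash
python3 -c "
from chk import *
chk('c')
s=read_state();print(s['position'],s['force'],s['time_s'])"
```

```text
top box fail
side FR 0.9988 [ 0.009 -0.034]
side BR 0.9987 [0.035 0.022]
side box 0.953 [0.376 0.701]
[0.54549896 0.13615287 0.07794451] [-2.39108248 -1.34459915  8.5217136 ] 11.75
```

>>> apply_moves([
  {"x":0,"y":0,"z":3,"spin":0},
  {"x":0,"y":0,"z":10,"spin":0},
  {"x":0,"y":0,"z":35,"spin":0},
  {"x":0,"y":0,"z":40,"spin":0},
  {"x":0,"y":0,"z":40,"spin":0},
  {"x":-10,"y":35,"z":10,"spin":0},
  {"x":-20,"y":35,"z":0,"spin":0},
  {"x":-20,"y":35,"z":0,"spin":0},
  {"x":-20,"y":35,"z":0,"spin":0},
  {"x":-20,"y":35,"z":0,"spin":0},
  {"x":0,"y":0,"z":0,"spin":0},
  {"x":0,"y":0,"z":0,"spin":0},
])

```text
time_s: 12.95
position: [0.4538, 0.3164, 0.229]
tcp_rot: [[0.966, 0.032, 0.258], [-0.259, 0.02, 0.966], [0.026, -0.999, 0.028]]
force: [-0.4, 0.1, -0.5]
opening: 0.004
```

```bash
python3 -c "
from chk import *
chk('d');chk('e')
s=read_state();print(s['position'],s['force'],s['time_s'])
im=imaging.capture('top');crop('t',im,170,130,190,140,4,'t8.png')
im=imaging.capture('side');crop('t',im,230,150,160,120,5,'s8.png')"
```

```text
top box 0.9712 [ 0.08  -0.067]
side FR 0.9987 [ 0.004 -0.01 ]
side BR 0.9974 [0.09  0.062]
side box 0.9985 [0.072 0.052]
top box 0.9711 [ 0.085 -0.043]
side FR 0.9984 [ 0.013 -0.013]
side BR 0.9974 [0.068 0.083]
side box 0.9985 [0.053 0.047]
[0.45484903 0.31483908 0.22855996] [ 0.60146133 -0.97125227  0.40759327] 13.15
```

View pics/t8.png

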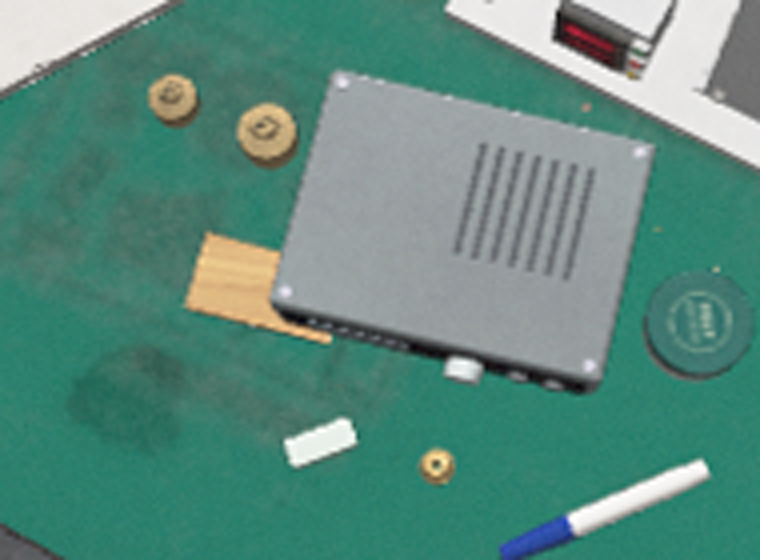

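View pics/s8.png

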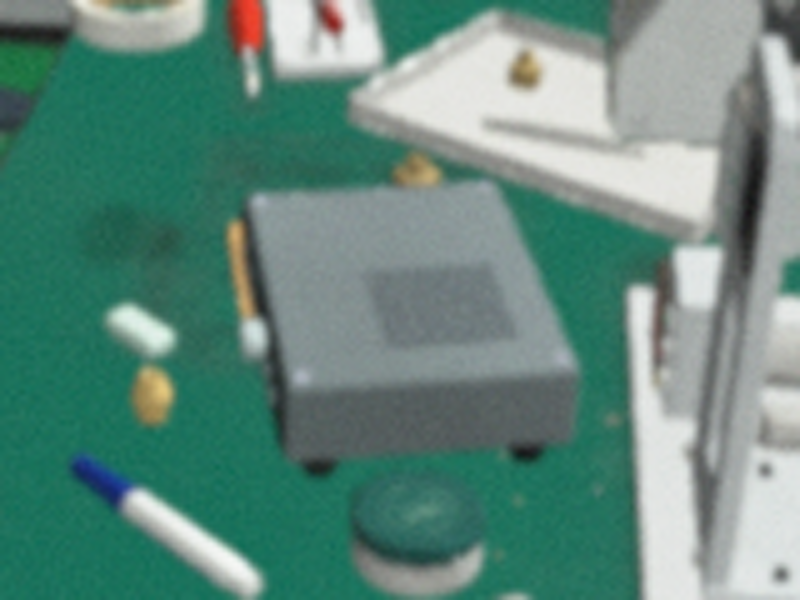

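```bash
python3 -c "
from rig import job
print(job.hand_in())"
```

```text
the job is handed in; nothing more can be done
None
```

I pushed the 90 x 48 mm wedge along the bench, thin end first, under the short front left foot. The job was handed in at about 13 s with the arm clear; `hand_in` reported no verdict.

- **Wedging:** I turned the wedge about 9° on the way, so the foot sits 1–4 mm off its centre line. The push force rose from about 0 to 5 N as the wedge bit, about 22–23 mm past its last measured position. That puts the foot's gap at about 5.2 mm, within the 4.5–8.5 mm given.
- **Press test:** With the closed fingertips over the wedged corner, the tip height stayed at 77.9–78.0 mm while the force went from 7 to 12 N, so there was no dip over that range. I held it there for about half a second. Below 7 N I took no fine readings, so a dip of up to 0.8 mm in that range was not ruled out.
- **Final pictures:** The box shows less than 0.1 pixel of shift (about 0.2 mm), and the bystanders look unmoved by eye.
- **Checks that failed or disagreed:** One image comparison of the box failed and another was unusable, because the arm hid the box during the press. The back right corner showed a shift of up to 0.13 pixel while the front right showed none. I took that as noise or the arm's shadow, but did not confirm it. I did not press on the other corners to check for rocking the other way.

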